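Feed bearings through the gate

TASK

With the fingertips, push the three loose bearings over the sorting tray and through its gate into the feed lane, one at a time: the red-sealed one first, then the yellow, then the blue, each all the way past the gate before the next one is brought into it. Only push them, gently, flat on the tray floor: nothing may be pinched, pressed hard or lifted. Leave the brass nut and the dark collar where they stand in the tray, and leave everything else on the bench alone.

Things in the scene. Friction and masses are not known exactly. Their poses are not given: they have to be found in the camera images.
- tray: sorting tray fixed to the bench; place and yaw (to 0.3 rad) vary. Origin on the bench. Grey floor, its surface 6 mm above the origin; aluminium walls 14 mm higher. Bearings are pushed along its +y. Wide part inside: x -120 to +120 mm, y -190 to -7 mm. In its +y wall a 45-degree funnel narrows from x = +-57 mm at y = -7 mm to the gate, x = +-20 mm at y = +30 mm; then comes the feed lane.
- gate (a point): middle of the gate (orange caps on both wall ends), at floor height; axes as the tray's, +y leads into the lane. Gate and lane are 40 mm wide and open above, the walls 14 mm high. A bearing is all the way past the gate when its centre is 17.5 mm or more beyond this point along +y.
- lane_end (a point): middle of the closed end of the feed lane, at floor height, 125 mm beyond the gate, where a black stop stands. The lane holds three bearings in a row with 20 mm to spare; each new bearing pushes the ones before it on.
- bearing_red: ball bearing with a red seal on its top: a flat steel disc 35 mm across, 11 mm thick, about 45 g (varies by a third), sliding on the tray floor. Origin at the centre of its underside; yaw means nothing. Starts loose in the wide part of the tray, 95 to 150 mm before the gate; which colour lies where varies.
- bearing_yellow: ball bearing with a yellow seal on its top: a flat steel disc 35 mm across, 11 mm thick, about 45 g (varies by a third), sliding on the tray floor. Origin at the centre of its underside; yaw means nothing. Starts loose in the wide part of the tray, 95 to 150 mm before the gate; which colour lies where varies.
- bearing_blue: ball bearing with a blue seal on its top: a flat steel disc 35 mm across, 11 mm thick, about 45 g (varies by a third), sliding on the tray floor. Origin at the centre of its underside; yaw means nothing. Starts loose in the wide part of the tray, 95 to 150 mm before the gate; which colour lies where varies.
- nut: brass hexagon nut, 24 mm over the flats, 13 mm high, loose in the tray near the corner at -x beside the funnel; stays there. Origin under its centre.
- collar: dark steel shaft collar, 24 mm across, 20 mm high, loose in the tray near the corner at +x beside the funnel; stays there. Origin under its centre.
- screwdriver: screwdriver with a green handle, lying on the bench to the robot's left; leave alone.
- spray: white spray can, 52 mm across, 150 mm high, standing to the robot's right; leave alone.
- bin_loose: empty blue plastic bin, 150 x 100 x 60 mm, on the bench to the robot's left; leave alone.
- tape: roll of yellow tape, 90 mm across, 24 mm high, lying beyond the tray; leave alone.
- carton: small brown carton, 100 x 140 x 70 mm, on the bench to the robot's right; leave alone.
Things that resemble listed ones, but are neither listed nor needed, are in the scene too. What is shaped like the bearing_yellow but green or orange is not meant.

How it is judged:
By the outcome, as a careful person would: the job done as asked, in the order asked, and still so for the second after the job is handed in, with the robot touching nothing.
It also fails if it takes over 72 s, if anything falls off the work surface, if the arm or the gripper's body presses on something with over 40 N, if the wrist force passes 120 N, or if a joint passes its speed limit or range.

ROBOT

A 6-joint arm with a two-finger parallel gripper is mounted at the origin on the work surface. World frame = base frame: x ahead of the robot, y to its left, z up, the work surface at z = 0. Lengths are in m, angles in rad, forces in N, time in s.
With the tool pointing down it reaches from about 0.375 to 0.9 m from the base axis. Payload 3.1 kg.
Tool frame: the origin (TCP) lies on the centre line of the jaws, within the pads' length; the fingertips stand 19 mm ahead of it and the grasp point (between the pads) is the TCP; z points along the fingers, y is the direction in which the jaws open and shut (so a half turn about z gives the same grasp; the last joint's range is limited). The gripper opens to 85 mm and grips with 20 to 120 N. Pads are 22 mm wide; open, the fingers measure 114 mm over their backs; the gripper's body (76 mm by 85 mm) begins 54 mm behind the grasp point. The pads swing forward as they close: fully open they stand 13 mm farther back than shut.
Start: joints at [1.06, 0.527, 1.433, -0, 1.181, -0.178], TCP at [0.204, 0.591, 0.25] pointing down, gripper open.
Joint ranges: [-3.08, 3.08], [-0.75, 2.2], [0.22, 2.44], [-1.43, 4.57], [0, 2.65], [-2.85, 2.85]. Speed limits (rad/s): [2.79, 2.79, 3.14, 3.14, 3.14, 3.14].

INTERFACE

Orientations are given as a unit quaternion [x, y, z, w].
In Python, from station import manip, imaging, workorder gives the robot as it stands.
- The arm moves only by the shell command python3 -m creep 'ROWS' [FORCE]. ROWS is a JSON object of lists of equal length, an entry for each row: "claw": the finger opening in cm, from 0 to 8.54; "dp": the shift along the tool's x, y, z in cm, a list of three; "roll": the turn about the tool's z in rad. In form: {"claw": [claw, ...], "dp": [[dx, dy, dz], ...], "roll": [roll, ...]}. A call has 1 to 12 rows; each row is the pose to reach, as a shift and turn from the pose commanded when the call began, along the tool's axes at that moment; what a row does not reach only later rows make up. A row lasts 1/10 s, in which the tool goes at most 50 mm and 8.59 degrees, less where a joint would pass 70% of its speed; a pose out of reach is approached as far as the arm can. A call with a gripper value outside its range is refused whole. The fingers move at their own pace and stop on an object; FORCE is the grip in N (left out, the last holds). Time passes only in rows, so rows that repeat a pose let the fingers close. It gives the time, the measured TCP pose, the force and the opening at its end, in the units of the state.
- manip.sense(): the state, without advancing time (a new reading comes with each control period).
- imaging.snapshot(name): name is "scene" or "side" or "wrist"; returns a dict with "image" (400x640x3 uint8, red, green, blue), "z_map" (400x640 float32, m along the optical axis (not along the pixel's ray), 0 where there is no reading), "vfov" (degrees; the focal length in pixels is half the picture's height over the tangent of half this angle, whatever the lens; pixels are square), "cx", "cy" (the principal point, pixels), "R" (3x3) and "t" (3): a world point X has camera coordinates R X + t. Camera axes: x right, y down, z forward; pixel columns grow to the right and rows downward; lengths in m; the calibration is good to about 2 mm. A picture is of the moment at which its call begins.
- workorder.sign_off(): hands the job in, once; it reports no verdict.
The state is a dict: "t": time; "q": joint angles; "qd": joint speeds; "tau": joint torques, N m; "tcp_pos": TCP position; "tool_rot": TCP orientation; "force": force on the tool from outside, world axes, zero at the start; "ft_torque": the same for the moment, N m; "finger_gap": opening from 0.0 (shut) to 1.0 (fully open).
Only numpy, scipy, OpenCV 4.12 (cv2) and the standard library are available. Lean on these libraries where they do the work, as an engineer would, in place of code of your own. Each camera call takes 0.05 s, during which the arm holds its last target.

## Working session

There is one attempt and no reset: what is moved stays moved. The work goes in short steps, Python scripts to look and compute and a shell command to move; the robot and the scene stay as the last step left them, time stands still between calls to the robot, and variables do not carry over. Pictures are saved under pics/ and viewed, and the job is handed in when it is done.

```bash
ls; mkdir -p pics; python3 - <<'E'
from station import manip, imaging
import cv2
print(manip.sense())
for n in ["scene","side","wrist"]:
    s=imaging.snapshot(n); cv2.imwrite(f"pics/a_{n}.png",s["image"][:,:,::-1]); print(n,s["vfov"],s["cx"],s["cy"],s["R"],s["t"])
E
```

```text
pics
{'t': 0.0, 'q': array([ 1.05953416e+00,  5.28454639e-01,  1.43390168e+00, -2.18164310e-05,
        1.18140068e+00, -1.78518417e-01]), 'qd': array([-0.00127725,  0.00152751, -0.0003925 , -0.00135047,  0.00048235,
        0.00018473]), 'tau': array([-9.52415794e-04, -4.42353094e+01, -1.78023112e+01, -3.51212493e-04,
        8.52200756e-03, -1.60518990e-06]), 'tcp_pos': array([0.20380073, 0.59012342, 0.24934086]), 'tool_rot': array([ 1.65601227e-01,  9.86192204e-01, -1.02185399e-03, -3.56381390e-04]), 'force': array([-0.90856267,  0.65784471, -0.55496362]), 'ft_torque': array([-0.00662561,  0.03363871,  0.01149943]), 'finger_gap': 0.9991341787319136}
scene 50.31390122591699 322.8710040327912 199.72533172975318 [[ 0.68572355  0.72774639  0.01297702]
 [ 0.58894735 -0.5442865  -0.59740541]
 [-0.42769641  0.41729774 -0.80183438]] [-0.41028119 -0.28997663  1.37609118]
side 48.845288668194144 318.04107977245246 196.06301326247043 [[-0.97609067 -0.21736156 -0.00098018]
 [-0.16675927  0.75173162 -0.63803677]
 [ 0.1394215  -0.62261828 -0.77000528]] [0.57656577 0.12507446 1.3234352 ]
wrist 70.33429374878924 317.7418650660584 201.43249320549992 [[ 0.32758128  0.94482006 -0.00235908]
 [ 0.90838004 -0.31425832  0.27583948]
 [ 0.25987731 -0.09250279 -0.96120082]] [-0.62356172 -0.0358499   0.37886516]
```

View pics/a_scene.png

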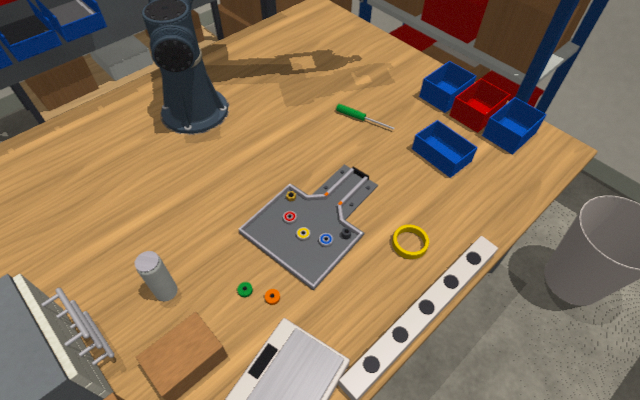

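View pics/a_side.png

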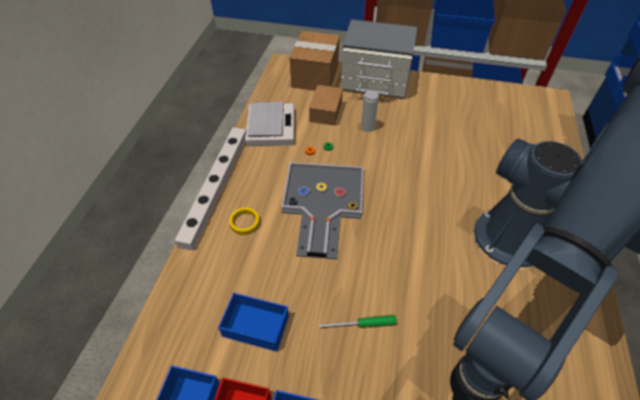

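View pics/a_wrist.png

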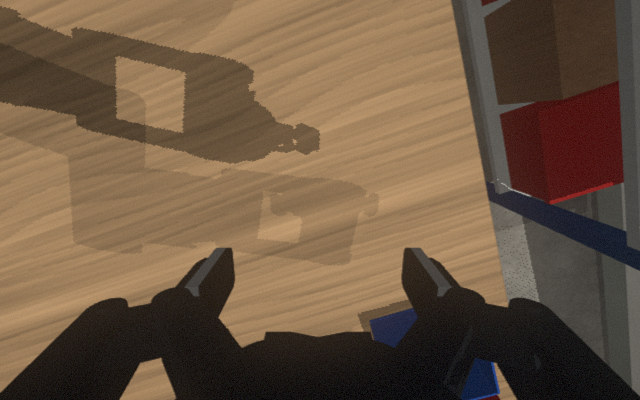

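Scene view: the tray is in the middle, with the nut at (291,195), red (289,216), yellow (303,233), blue (326,239), collar (346,233) and gate caps near (326,194)/(341,204). The green (245,289) and orange (272,296) rings lie outside the tray and are decoys. I'll confirm this in enlarged crops and measure.

```bash
cat > h.py <<'E'
import numpy as np, cv2
from station import manip, imaging
def f(s): return 200/np.tan(np.radians(s["vfov"])/2)
def ray(s,u,v,z):
    d=np.array([(u-s["cx"])/f(s),(v-s["cy"])/f(s),1.0]); R=np.array(s["R"]);t=np.array(s["t"])
    c=-R.T@t; w=R.T@d; return c+w*(z-c[2])/w[2]
def proj(s,X):
    p=np.array(s["R"])@np.array(X)+np.array(s["t"]); return np.array([p[0]/p[2]*f(s)+s["cx"],p[1]/p[2]*f(s)+s["cy"]])
HS={"red":[(0,6),(174,180)],"yellow":[(24,34)],"blue":[(105,130)],"orange":[(8,15)]}
def blobs(s,col,roi,smin=110,vmin=70,amin=4):
    hsv=cv2.cvtColor(s["image"],cv2.COLOR_RGB2HSV); m=np.zeros(hsv.shape[:2],np.uint8)
    for a,b in HS[col]: m|=cv2.inRange(hsv,(a,smin,vmin),(b,255,255))
    x0,y0,x1,y1=roi; k=np.zeros_like(m);k[y0:y1,x0:x1]=m[y0:y1,x0:x1]
    n,l,st,c=cv2.connectedComponentsWithStats(k)
    return [(c[i].round(1),st[i,4],st[i,:4]) for i in range(1,n) if st[i,4]>=amin]
E
python3 - <<'E'
from h import *
for n,roi in (("scene",(235,160,385,290)),("side",(275,155,370,260))):
    s=imaging.snapshot(n); x0,y0,x1,y1=roi
    cv2.imwrite(f"pics/b_{n}.png",cv2.resize(s["image"][y0:y1,x0:x1,::-1],None,fx=5,fy=5,interpolation=cv2.INTER_CUBIC))
    for c in HS:
        z=.017 if c!="orange" else .02
        for b in blobs(s,c,roi): print(n,c,b[0],b[1],b[2],ray(s,*b[0],z).round(4))
E
```

```text
scene red [289.2 215.9] 59 [284 212  11   9] [ 0.5294 -0.0562  0.017 ]
scene yellow [302.9 232.4] 52 [298 228  11  10] [ 0.5917 -0.0638  0.017 ]
scene blue [325.7 238.5] 61 [320 234  12  10] [ 0.6442 -0.0338  0.017 ]
scene orange [326.2 193.6] 14 [324 192   5   4] [0.5434 0.0638 0.02  ]
scene orange [340.2 202.6] 14 [338 201   5   4] [0.5907 0.0704 0.02  ]
scene orange [272. 289.] 9 [268 289   9   1] [ 0.66   -0.2203  0.02  ]
side red [339.5 191.6] 39 [335 188  10   8] [ 0.5317 -0.0531  0.017 ]
side blue [303.1 190.5] 36 [299 188   9   6] [ 0.6472 -0.0322  0.017 ]
side orange [310. 155.] 5 [308 155   5   1] [ 0.6616 -0.1911  0.02  ]
side orange [312.2 218. ] 10 [311 217   4   3] [0.5931 0.0714 0.02  ]
side orange [327.8 219. ] 10 [326 218   4   3] [0.5457 0.0648 0.02  ]
```

View pics/b_scene.png

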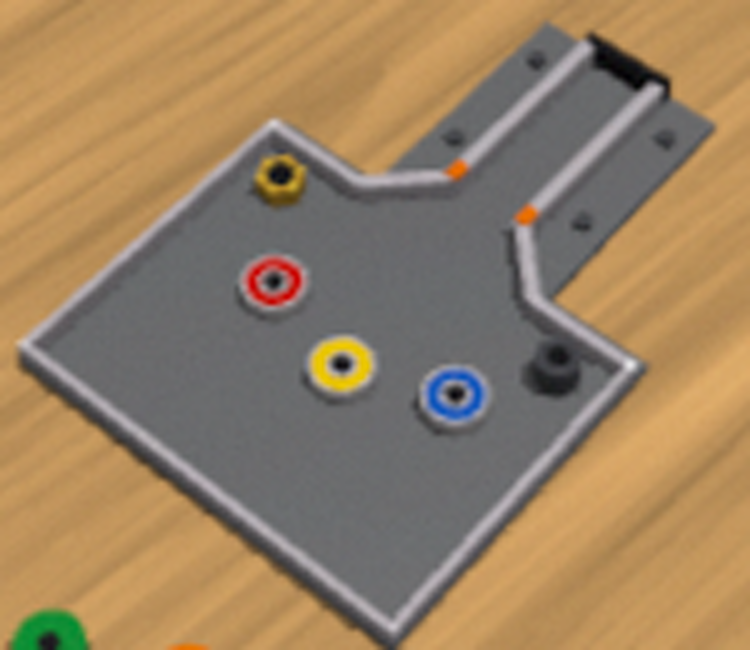

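View pics/b_side.png

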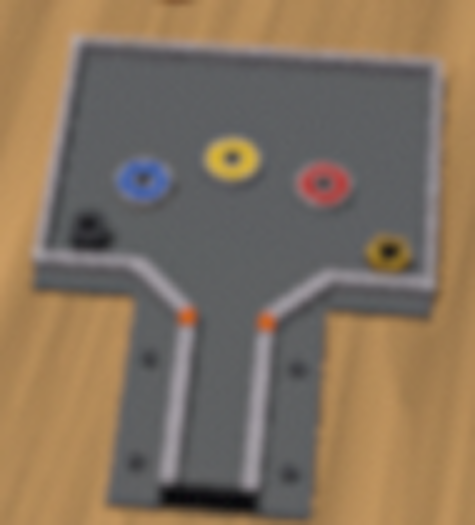

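Identities are confirmed by the crops: red, yellow and blue are inside the tray. Next I check the yaw against the lane walls and tray corners.

```bash
cat >> h.py <<'E'
G=np.array([.5682,.0676])
def frame(yaw): return np.array([[np.cos(yaw),np.sin(yaw)],[-np.sin(yaw),np.cos(yaw)]])
YAW=.138
def tr(p): return (frame(YAW)@(np.array(p)[:2]-G)*1000).round(1)   # mm rel gate, tray axes
E
python3 - <<'E'
from h import *
s=imaging.snapshot("scene"); 
def L(s,x0,y0,pts):
    return [ray(s,x0+u/5-.4,y0+v/5-.4,.02)[:2] for u,v in pts]
P=L(s,235,160,[(457,170),(527,215),(590,46),(660,90),(275,125),(634,365),(28,347),(396,632)])
s2=imaging.snapshot("side")
Q=L(s2,275,155,[(266,322),(188,317),(251,485),(168,485),(436,285),(38,255),(438,65),(80,42)])
for A in (P,Q):
    for n,a,b in (("caps",0,1),("laneA",0,2),("laneB",1,3),("+ywall",4,5),("-ywall",6,7),("-xwall",6,4),("+xwall",7,5)):
        d=A[b]-A[a]; an=np.arctan2(d[1],d[0]); an=an if n in("caps","+ywall","-ywall") else an-np.pi/2
        print(n,A[a].round(4),A[b].round(4),round(an,3),round(np.hypot(*d),4))
for n,p in (("red",(.5305,-.0547)),("blue",(.6457,-.033)),("yel",(.593,-.0627))): print(n,tr(p))
for n in("nut","collar"): pass
print("nut",tr(ray(s,291,195,.015)),"collar",tr(ray(s,346.3,231.5,.026)))
E
```

```text
caps [0.543  0.0634] [0.5904 0.07  ] 0.138 0.0478
laneA [0.543  0.0634] [0.53 0.18] 0.112 0.1173
laneB [0.5904 0.07  ] [0.5792 0.1856] 0.096 0.1161
+ywall [0.4525 0.0113] [0.6945 0.0434] 0.132 0.2441
-ywall [ 0.4772 -0.1751] [ 0.7204 -0.1444] 0.126 0.2451
-xwall [ 0.4772 -0.1751] [0.4525 0.0113] 0.132 0.1881
+xwall [ 0.7204 -0.1444] [0.6945 0.0434] 0.137 0.1896
caps [0.5457 0.0648] [0.5931 0.0714] 0.139 0.0478
laneA [0.5457 0.0648] [0.5304 0.1811] 0.131 0.1174
laneB [0.5931 0.0714] [0.5771 0.1915] 0.132 0.1212
+ywall [0.4489 0.0141] [0.6956 0.0446] 0.123 0.2485
-ywall [ 0.4766 -0.171 ] [ 0.7172 -0.1396] 0.13 0.2426
-xwall [ 0.4766 -0.171 ] [0.4489 0.0141] 0.149 0.1871
+xwall [ 0.7172 -0.1396] [0.6956 0.0446] 0.117 0.1854
red [ -54.2 -116. ]
blue [  62.9 -110.3]
yel [   6.6 -132.5]
nut [-98.3 -61.7] collar [ 92.1 -66.2]
```

```bash
python3 -m creep '{"claw":[2,2,2,2],"dp":[[0,0,0],[0,0,0],[0,0,0],[0,0,0]],"roll":[0.13,0.26,0.39,0.52]}' 20
```

```text
t: 0.75
tcp_pos: [0.2041, 0.5907, 0.2503]
tool_rot: [0.416, 0.909, -0.0, 0.0]
force: [-0.5, -0.1, 0.2]
finger_gap: 0.324
```

```bash
python3 -m creep '{"claw":[2,2,2,2,2,2,2,2,2,2,2,2],"dp":[[-4,-1.2,0],[-9,-2.7,0],[-14,-4.2,0],[-19,-5.7,0],[-24,-7.3,0],[-29,-8.8,0],[-34,-10.3,0],[-39,-11.8,0],[-44,-13.3,1],[-48,-14.5,2],[-52,-15.7,3],[-55,-16.6,4]],"roll":[0.1,0.2,0.3,0.4,0.5,0.6,0.7,0.8,0.9,1.0,1.1,1.2]}'
```

```text
t: 1.95
tcp_pos: [0.4425, 0.0645, 0.2104]
tool_rot: [0.857, 0.515, 0.001, 0.001]
force: [1.1, 0.5, 0.1]
finger_gap: 0.234
```

```bash
python3 -m creep '{"claw":[2,2,2,2,2,2],"dp":[[-3,3.5,3],[-6,7,6],[-9,10.5,9],[-10.9,13.3,11],[-10.9,13.3,12],[-10.9,13.3,12]],"roll":[0,0,0,0,0,0]}' && python3 - <<'E'
from h import *
st=manip.sense(); print(st["tcp_pos"])
for n,roi in (("scene",(235,130,385,290)),("side",(265,125,375,260)),("wrist",(0,0,640,400))):
    s=imaging.snapshot(n); x0,y0,x1,y1=roi; k=1 if n=="wrist" else 4
    cv2.imwrite(f"pics/c_{n}.png",cv2.resize(s["image"][y0:y1,x0:x1,::-1],None,fx=k,fy=k,interpolation=cv2.INTER_CUBIC))
    print(n,proj(s,st["tcp_pos"]),proj(s,st["tcp_pos"]-[0,0,.019]))
    if n=="wrist": np.save("w.npy",s["z_map"]); print(-np.array(s["R"]).T@s["t"])
E
```

```text
t: 2.55
tcp_pos: [0.5076, -0.0918, 0.0886]
tool_rot: [0.856, 0.517, -0.001, -0.001]
force: [0.3, 2.0, 0.3]
finger_gap: 0.233
[ 0.50763555 -0.09181163  0.08856173]
scene [271.00137294 202.18333384] [271.6448463  206.68735014]
side [350.18159002 168.96475579] [349.85106148 173.06810555]
wrist [318.68935828 270.71766378] [318.63422864 253.28765908]
[ 0.54053649 -0.02844855  0.21348687]
```

View pics/c_wrist.png

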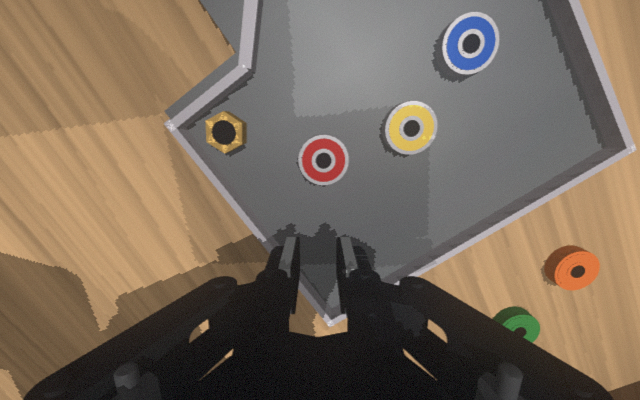

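View pics/c_scene.png

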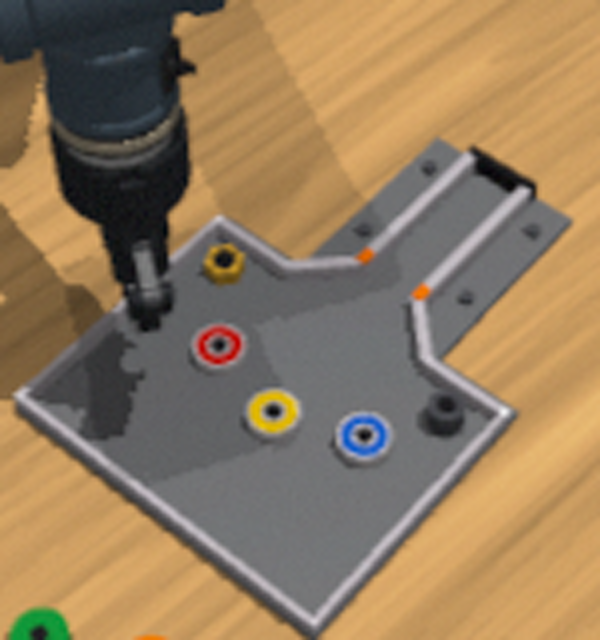

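View pics/c_side.png

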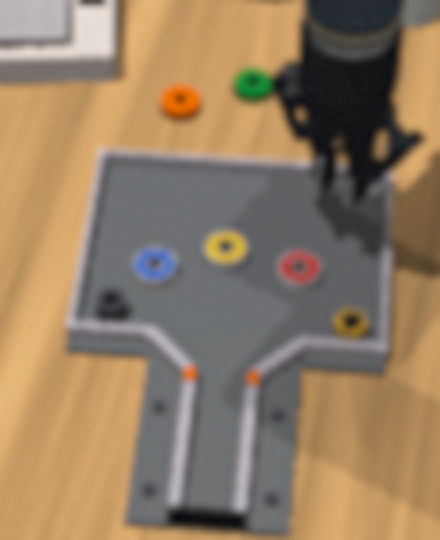

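The wrist view looks ahead along the push direction, with red at (323,160) in line with the fingers and yellow at (411,128) off to the side. I'll measure from it as well.

```bash
sed -i 's/YAW=.138/YAW=.131/' h.py; cat >> h.py <<'E'
def wmeas(cols=("red","yellow","blue"),save=None,s=None,roi=(0,0,640,330),amin=150):
    s=s or imaging.snapshot("wrist"); st=manip.sense(); tp=st["tcp_pos"]; q=st["tool_rot"]; a=2*np.arctan2(q[1],q[0])
    X=np.array([np.cos(a),np.sin(a)]);Y=np.array([np.sin(a),-np.cos(a)])
    print("t",round(st["t"],2),"tcp tray",tr(tp),"z",tp[2].round(4),"ang tray",round(YAW+np.pi/2-a,3))
    for c in cols:
        for b in blobs(s,c,roi,smin=110,vmin=50,amin=amin):
            x,y,w,h=b[2]; p=ray(s,x+w/2-.5,y+h/2-.5,.017); d=p[:2]-tp[:2]
            print(c,b[0],b[1],"tray",tr(p),"tool dx,dy mm",(d@X*1000).round(1),(d@Y*1000).round(1))
    for b in blobs(s,"orange",roi,smin=110,vmin=50,amin=20):
        p=ray(s,*b[0],.02); print("cap?",b[0],b[1],"tray",tr(p))
    if save: cv2.imwrite(save,s["image"][:,:,::-1])
    return s
E
python3 - <<'E'
from h import *
s=wmeas()
z=s["z_map"]
# finger front/tip points from depth
f0=f(s)
for (u,v) in [(290,240),(347,240),(283,245),(353,245),(290,260),(345,260),(268,275),(370,275)]:
    d=z[v,u]; X=np.array(s["R"]).T@(np.array([(u-s["cx"])/f0*d,(v-s["cy"])/f0*d,d])-s["t"]); st=manip.sense(); a=2*np.arctan2(st["tool_rot"][1],st["tool_rot"][0]); r=X-st["tcp_pos"]
    print(u,v,d.round(3),"tool",(1000*np.array([r[0]*np.cos(a)+r[1]*np.sin(a), r[0]*np.sin(a)-r[1]*np.cos(a),-r[2]])).round(1))
E
```

```text
t 2.75 tcp tray [ -80.4 -148. ] z 0.0913 ang tray 0.611
red [322.8 160.1] 962 tray [ -52.3 -115.2] tool dx,dy mm 43.0 4.1
blue [469.8  43.7] 1310 tray [  63.5 -108.4] tool dx,dy mm 115.1 95.1
cap? [570.2 267.3] 1882 tray [  55.3 -290.1]
290 240 0.144 tool [ 11.1 -13.7  10.5]
347 240 0.145 tool [10.8 15.4 11.2]
283 245 0.226 tool [-26.  -27.3  84.9]
353 245 0.226 tool [-26.   28.4  84.8]
290 260 0.125 tool [ 10.7 -11.7 -10.1]
345 260 0.125 tool [ 10.6  12.4 -10. ]
268 275 0.107 tool [ 13.4 -18.4 -27.3]
370 275 0.108 tool [ 12.8  20.4 -26.3]
```

```bash
python3 -m creep '{"claw":[2,2,2,2,2],"dp":[[0,0.3,2],[0,0.3,4],[0,0.3,5.5],[0,0.3,6.3],[0,0.3,6.3]],"roll":[0,0,0,0,0]}' && python3 - <<'E'
from h import *
s=wmeas(save="pics/d_wrist.png"); print(manip.sense()["force"])
s=imaging.snapshot("scene");cv2.imwrite("pics/d_scene.png",cv2.resize(s["image"][180:260,240:340,::-1],None,fx=6,fy=6,interpolation=cv2.INTER_CUBIC))
E
```

```text
t: 3.25
tcp_pos: [0.5106, -0.0913, 0.0274]
tool_rot: [0.855, 0.519, -0.0, -0.0]
force: [-1.1, 0.1, -0.5]
finger_gap: 0.232
t 3.3 tcp tray [ -77.6 -150.4] z 0.0278 ang tray 0.612
red [318.  177.5] 2023 tray [ -52.4 -115.1] tool dx,dy mm 43.3 0.3
yellow [441.1 119.1] 1101 tray [   8.9 -129.9] tool dx,dy mm 66.4 59.0
blue [537.8  23.1] 1735 tray [  60.9 -114.7] tool dx,dy mm 108.7 92.9
cap? [628.3 313.9] 755 tray [  42.1 -271.8]
[0.16233606 0.20275551 0.12143349]
```

View pics/d_wrist.png

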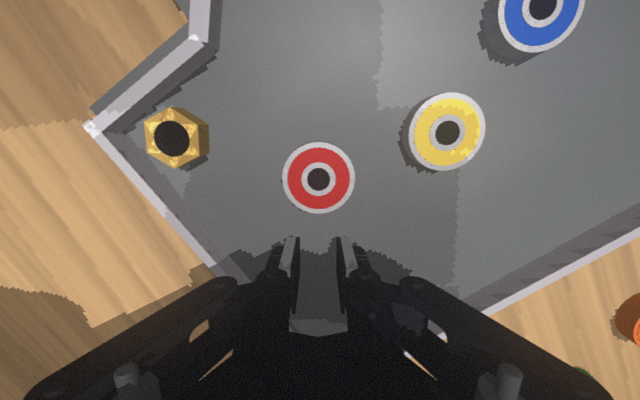

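View pics/d_scene.png

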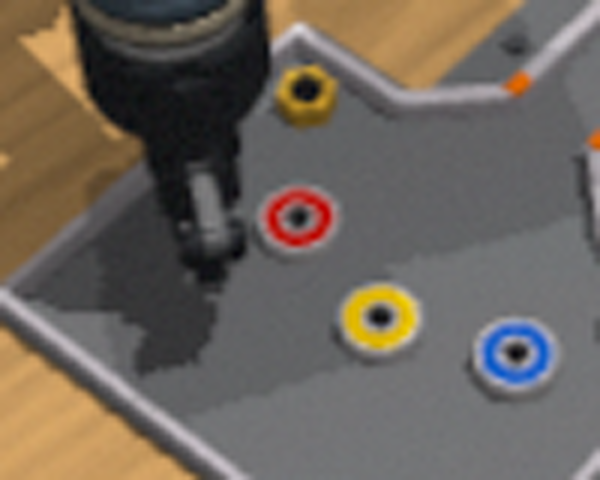

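```bash
python3 -m creep '{"claw":[2,2,2,2,2,2,2,2,2,2,2,2],"dp":[[0.7,0,0],[1.3,0,0],[1.7,0,0],[2.1,0,0],[2.6,0,0],[3.1,0,0],[3.6,0,0],[4.1,0,0],[4.6,0,0],[5.1,0,0],[5.6,0,0],[6.1,0,0]],"roll":[0,0,0,0,0,0,0,0,0,0,0,0]}' && python3 - <<'E'
from h import *
s=wmeas(save="pics/e_wrist.png")
E
```

```text
t: 4.55
tcp_pos: [0.5394, -0.0379, 0.0273]
tool_rot: [0.855, 0.518, -0.0, -0.0]
force: [-0.4, -0.2, 1.6]
finger_gap: 0.232
t 4.6 tcp tray [ -41.9 -100.4] z 0.0273 ang tray 0.613
red [317.6 212.8] 1832 tray [-27.2 -80.2] tool dx,dy mm 25.0 0.5
blue [511.3 152.7] 2172 tray [  63.8 -108.2] tool dx,dy mm 54.4 91.0
cap? [211.5  59.5] 634 tray [-23.9   1.4]
```

View pics/e_wrist.png

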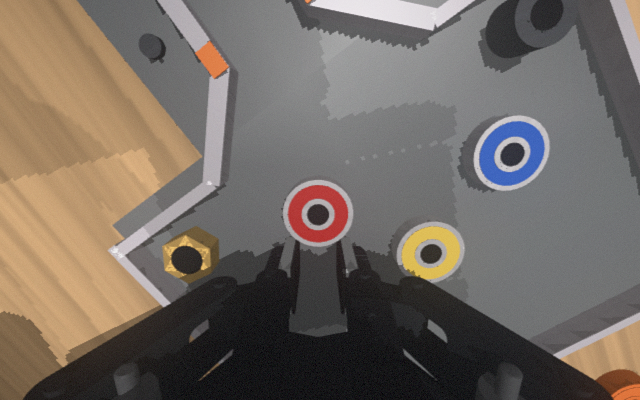

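```bash
python3 -m creep '{"claw":[2,2,2,2,2,2,2,2,2,2,2,2],"dp":[[0.4,0,0],[0.9,0,0],[1.4,0,0],[1.9,0,0],[2.4,0,0],[2.9,0,0],[3.4,0,0],[3.9,0,0],[4.3,0,0],[4.6,0,0],[4.0,0,0],[2.8,0,0]],"roll":[0,0,0,0,0,0,0,0,0,0,0,0]}' && python3 - <<'E'
from h import *
s=wmeas(save="pics/f_wrist.png")
E
```

```text
t: 5.8
tcp_pos: [0.5522, -0.0135, 0.0273]
tool_rot: [0.855, 0.519, 0.0, 0.0]
force: [-0.4, -0.3, 0.8]
finger_gap: 0.235
t 5.85 tcp tray [-28.1 -79.9] z 0.0272 ang tray 0.613
red [317.7 175.4] 2037 tray [ -0.6 -42.4] tool dx,dy mm 46.5 0.9
blue [500.7 209.2] 1829 tray [  63.8 -108.2] tool dx,dy mm 29.7 91.5
cap? [306.9  59.3] 598 tray [24.6  1.1]
cap? [218.2 127.7] 516 tray [-23.9   1.3]
```

```bash
python3 -m creep '{"claw":[1,1,1,1,1,1],"dp":[[0.2,0.5,0],[0.4,1.1,0],[0.6,1.6,0],[0.8,2.1,0],[1.0,2.7,0],[1.0,2.7,0]],"roll":[-0.12,-0.24,-0.36,-0.48,-0.613,-0.613]}' && python3 - <<'E'
from h import *
s=wmeas(save="pics/g_wrist.png")
E
```

```text
t: 6.45
tcp_pos: [0.5814, -0.0183, 0.0274]
tool_rot: [0.66, 0.751, 0.0, 0.001]
force: [0.3, -0.3, 0.1]
finger_gap: 0.115
t 6.5 tcp tray [  1.2 -86.5] z 0.0273 ang tray 0.004
red [311.3 174.2] 2040 tray [ -0.5 -42.3] tool dx,dy mm 44.2 -1.9
blue [440.2 282.6] 618 tray [  65.4 -103.3] tool dx,dy mm -16.6 64.3
cap? [255.3  74.4] 590 tray [-23.9   1.3]
cap? [365.3  72.5] 242 tray [22.7  1.9]
```

View pics/g_wrist.png

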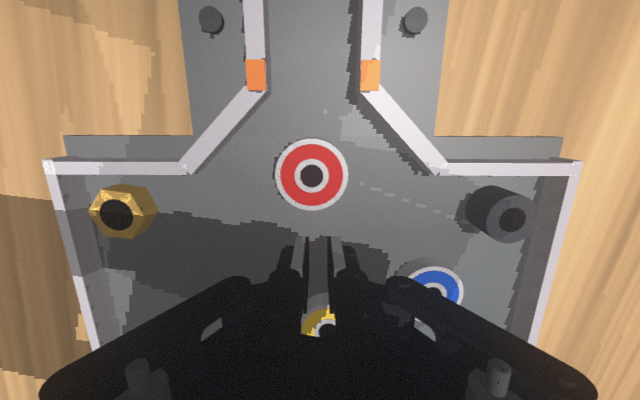

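```bash
python3 -m creep '{"claw":[1,1,1,1,1,1,1,1,1,1,1,1],"dp":[[0.5,-0.15,0],[1.0,-0.15,0],[1.4,-0.15,0],[1.8,-0.15,0],[2.3,-0.15,0],[2.8,-0.15,0],[3.3,-0.15,0],[3.8,-0.15,0],[4.3,-0.15,0],[4.8,-0.15,0],[5.3,-0.15,0],[5.8,-0.15,0]],"roll":[0,0,0,0,0,0,0,0,0,0,0,0]}' && python3 - <<'E'
from h import *
s=wmeas(save="pics/h_wrist.png")
E
```

```text
t: 7.7
tcp_pos: [0.5716, 0.0406, 0.0273]
tool_rot: [0.659, 0.752, -0.0, 0.0]
force: [0.3, 0.6, 0.5]
finger_gap: 0.119
t 7.75 tcp tray [ -0.3 -26.5] z 0.0273 ang tray -0.0
red [317.6 207.9] 1858 tray [0.2 0.4] tool dx,dy mm 26.9 0.6
cap? [267.2 208.6] 413 tray [-24.    1.3]
cap? [367.9 209.3] 415 tray [24.5  0.9]
```

View pics/h_wrist.png

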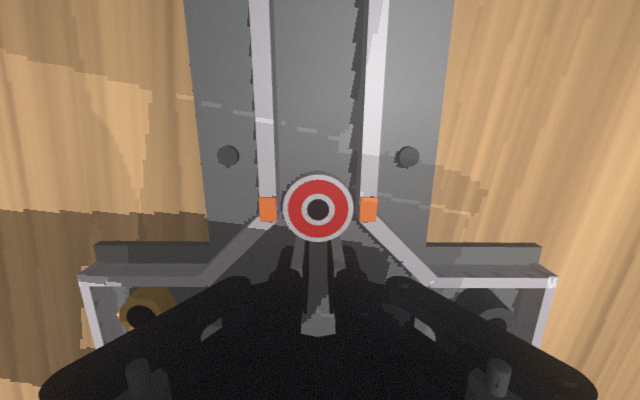

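Red is exactly between the caps (gate at 267 and 368, red at 318). I push it on to about +25 mm, then back off.

```bash
python3 -m creep '{"claw":[1,1,1,1,1,1,1,1,1,1],"dp":[[0.4,0,0],[0.9,0,0],[1.4,0,0],[1.9,0,0],[2.3,0,0],[2.6,0,0],[2.2,0,0],[1,0,0],[-1,0,-1],[-2,0,-4]],"roll":[0,0,0,0,0,0,0,0,0,0]}' && python3 - <<'E'
from h import *
s=wmeas(save="pics/i_wrist.png")
E
```

```text
t: 8.75
tcp_pos: [0.573, 0.0183, 0.0655]
tool_rot: [0.66, 0.751, -0.002, -0.002]
force: [-0.2, -0.7, 0.3]
finger_gap: 0.116
t 8.8 tcp tray [  2.  -51.6] z 0.0711 ang tray 0.002
red [320.5 107.7] 1463 tray [ 0.5 26.7] tool dx,dy mm 78.2 -1.6
cap? [279.6 153.3] 280 tray [-23.9   1.2]
cap? [361.5 153.6] 281 tray [24.4  0.9]
```

```bash
python3 -m creep '{"claw":[2,2,2,2,2,2],"dp":[[-3,0.2,-1],[-6,0.4,-1],[-9,0.7,-1],[-12,1,0],[-13,1,0],[-13,1,0]],"roll":[0,0,-0.07,-0.07,-0.07,-0.07]}' && python3 - <<'E'
from h import *
s=wmeas(save="pics/j_wrist.png")
E
```

```text
t: 9.4
tcp_pos: [0.6012, -0.1094, 0.0672]
tool_rot: [0.634, 0.773, 0.0, 0.0]
force: [-0.5, 0.5, 0.7]
finger_gap: 0.233
t 9.45 tcp tray [   9.3 -178.2] z 0.0672 ang tray -0.068
yellow [319.8 155.2] 1223 tray [   7.9 -131.1] tool dx,dy mm 47.1 1.8
blue [416.4 122.8] 1326 tray [  63.6 -108.4] tool dx,dy mm 66.0 58.9
```

View pics/j_wrist.png

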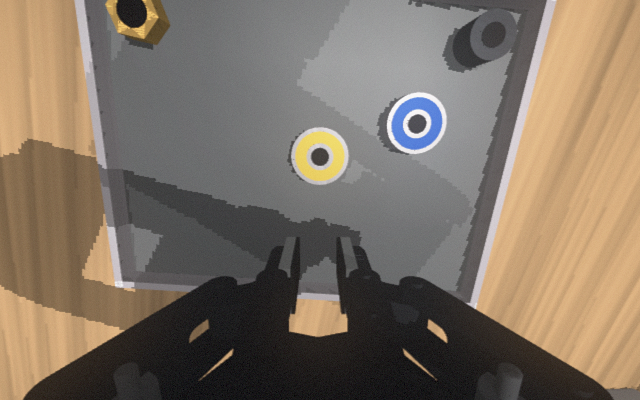

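```bash
python3 -m creep '{"claw":[2,2,2,2,2,2,2,2,2,2,2,2],"dp":[[0,0.15,2],[0,0.15,3.5],[0,0.15,4],[0.6,0.15,4],[1.2,0.15,4],[1.7,0.15,4],[2.1,0.15,4],[2.5,0.15,4],[3,0.15,4],[3.5,0.15,4],[4,0.15,4],[4.5,0.15,4]],"roll":[0,0,0,0,0,0,0,0,0,0,0,0]}' && python3 -m creep '{"claw":[2,2,2,2,2,2,2,2,2,2,2,2],"dp":[[0.5,0,0],[1,0,0],[1.5,0,0],[2,0,0],[2.5,0,0],[3,0,0],[3.5,0,0],[4,0,0],[4.5,0,0],[5,0,0],[5.5,0,0],[6,0,0]],"roll":[0,0,0,0,0,0,0,0,0,0,0,0]}' && python3 - <<'E'
from h import *
s=wmeas(save="pics/k_wrist.png")
E
```

```text
t: 10.65
tcp_pos: [0.5937, -0.0625, 0.0274]
tool_rot: [0.633, 0.774, 0.0, 0.0]
force: [0.0, -0.6, 0.1]
finger_gap: 0.235
t: 11.85
tcp_pos: [0.5816, -0.0036, 0.0273]
tool_rot: [0.633, 0.774, -0.0, -0.0]
force: [0.5, 0.7, 0.3]
finger_gap: 0.231
t 11.9 tcp tray [  3.7 -71.6] z 0.0273 ang tray -0.07
red [324.1  46.3] 2898 tray [ 0.4 26.9] tool dx,dy mm 98.5 3.7
yellow [319.  210.2] 1397 tray [  2.8 -47.2] tool dx,dy mm 24.4 0.9
cap? [264.5 105.7] 545 tray [-23.9   1.3]
cap? [374.8 114.5] 514 tray [24.5  1. ]
```

View pics/k_wrist.png

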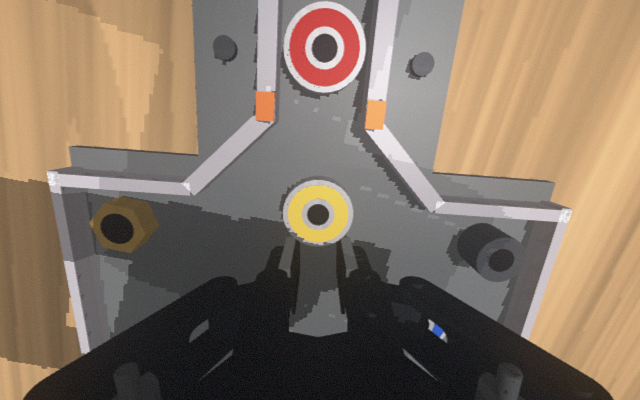

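```bash
python3 -m creep '{"claw":[2,1,1,1,1,1],"dp":[[-1,0,0],[-2,0,0],[-2,-0.25,0],[-2,-0.25,0],[-2,-0.25,0],[-2,-0.25,0]],"roll":[0,0,0.07,0.07,0.07,0.07]}' && python3 - <<'E'
from h import *
s=wmeas()
E
```

```text
t: 12.5
tcp_pos: [0.5834, -0.0246, 0.0273]
tool_rot: [0.659, 0.752, 0.0, 0.0]
force: [0.4, 0.3, 0.8]
finger_gap: 0.113
t 12.55 tcp tray [  3.  -93.2] z 0.0273 ang tray -0.001
red [309.9  15.3] 1323 tray [ 0.3 17.3] tool dx,dy mm 110.5 -2.6
yellow [315.6 169. ] 2044 tray [  2.4 -46.4] tool dx,dy mm 46.8 -0.6
blue [437.  274.7] 833 tray [  64.1 -105.3] tool dx,dy mm -12.1 61.1
cap? [252.   57.3] 629 tray [-23.9   1.3]
cap? [366.9  56.5] 503 tray [24.   1.6]
```

```bash
python3 -m creep '{"claw":[1,1,1,1,1,1,1,1,1,1,1,1],"dp":[[0.6,-0.1,0],[1.2,-0.1,0],[1.7,-0.1,0],[2.1,-0.1,0],[2.6,-0.12,0],[3.1,-0.15,0],[3.6,-0.17,0],[4.1,-0.2,0],[4.6,-0.22,0],[5.1,-0.25,0],[5.6,-0.25,0],[6.1,-0.25,0]],"roll":[0,0,0,0,0,0,0,0,0,0,0,0]}' && python3 - <<'E'
from h import *
s=wmeas(save="pics/l_wrist.png")
E
```

```text
t: 13.75
tcp_pos: [0.5728, 0.0363, 0.0273]
tool_rot: [0.659, 0.752, -0.0, 0.0]
force: [0.4, -0.0, -0.5]
finger_gap: 0.119
t 13.8 tcp tray [  0.3 -30.8] z 0.0273 ang tray -0.0
red [316.2 135.4] 2285 tray [ 0.4 31.1] tool dx,dy mm 61.9 0.2
cap? [265.5 199.9] 431 tray [-24.    1.3]
cap? [367.  200.5] 416 tray [24.5  0.9]
```

View pics/l_wrist.png

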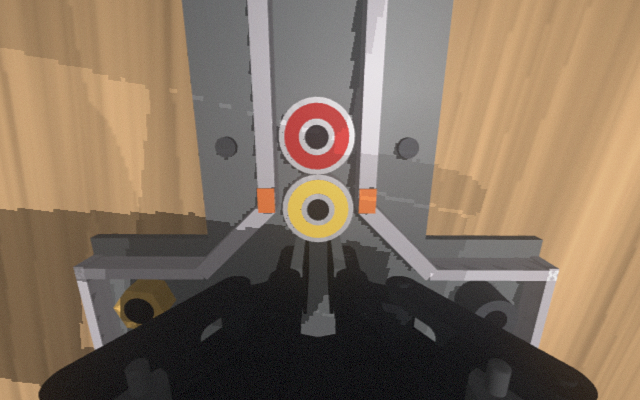

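```bash
python3 -m creep '{"claw":[1,1,1,1,1,1,1,1,1,1,1],"dp":[[0.5,0,0],[1,0,0],[1.5,0,0],[2,0,0],[2.5,0,0],[2.8,0,0],[3,0,0],[2.4,0,0],[1.2,0,0],[-1,0,-1],[-2,0,-4]],"roll":[0,0,0,0,0,0,0,0,0,0,0]}' && python3 - <<'E'
from h import *
s=wmeas(save="pics/m_wrist.png")
for b in blobs(s,"yellow",(250,0,390,330),smin=80,amin=100): print("yel",b)
E
```

```text
t: 14.9
tcp_pos: [0.5741, 0.0139, 0.0654]
tool_rot: [0.66, 0.751, -0.002, -0.002]
force: [0.2, 0.5, 0.6]
finger_gap: 0.116
t 14.95 tcp tray [  2.6 -56. ] z 0.0712 ang tray 0.002
red [319.1  31.4] 1798 tray [ 0.  61.2] tool dx,dy mm 117.3 -2.8
yellow [320.5 100.4] 1423 tray [ 1.1 26.2] tool dx,dy mm 82.3 -1.6
cap? [278.2 145.8] 300 tray [-23.9   1.1]
cap? [360.9 146. ] 293 tray [24.5  0.9]
yel (array([320.9, 100.6]), np.int32(1498), array([296,  74,  51,  55], dtype=int32))
```

View pics/m_wrist.png

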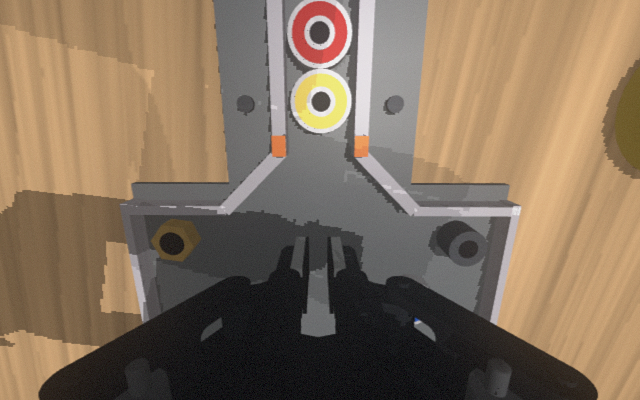

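```bash
python3 -m creep '{"claw":[2,2,2,2,2,2,2],"dp":[[-2.5,1,-1],[-5,3.5,-1],[-7.5,6,-1],[-8.7,8.8,-1],[-8.7,8.8,0],[-8.7,8.8,0],[-8.7,8.8,0]],"roll":[-0.1,-0.25,-0.4,-0.55,-0.7,-0.7,-0.7]}' && python3 - <<'E'
from h import *
s=wmeas(save="pics/n_wrist.png")
E
```

```text
t: 15.65
tcp_pos: [0.6729, -0.0591, 0.0667]
tool_rot: [0.363, 0.932, -0.0, -0.001]
force: [-0.7, -0.3, 0.1]
finger_gap: 0.236
t 15.7 tcp tray [  87.4 -139. ] z 0.0671 ang tray -0.697
yellow [617.6 194.9] 1575 tray [215.    2.4] tool dx,dy mm 26.5 188.6
blue [320.1 171.1] 1175 tray [  63.4 -108.5] tool dx,dy mm 38.8 1.1
```

View pics/n_wrist.png

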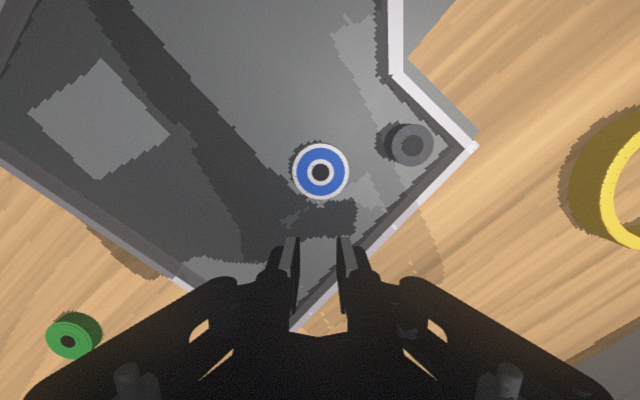

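```bash
python3 -m creep '{"claw":[2,2,2,2,2,2,2,2,2,2,2],"dp":[[0,0.1,2],[0,0.1,3.5],[0,0.1,4],[0.4,0.1,4],[0.8,0.1,4],[1.2,0.1,4],[1.7,0.1,4],[2.2,0.1,4],[2.7,0.1,4],[3.2,0.1,4],[3.7,0.1,4]],"roll":[0,0,0,0,0,0,0,0,0,0,0]}' && python3 - <<'E'
from h import *
s=wmeas(save="pics/o_wrist.png")
E
```

```text
t: 16.8
tcp_pos: [0.6472, -0.0327, 0.0275]
tool_rot: [0.361, 0.932, 0.0, 0.0]
force: [-1.0, -0.7, 0.7]
finger_gap: 0.235
t 16.85 tcp tray [  64.3 -108.9] z 0.0273 ang tray -0.7
blue [317.6 212.7] 1783 tray [ 49.1 -90.7] tool dx,dy mm 23.7 0.1
cap? [417.3  13.2] 640 tray [24.8  0.7]
```

View pics/o_wrist.png

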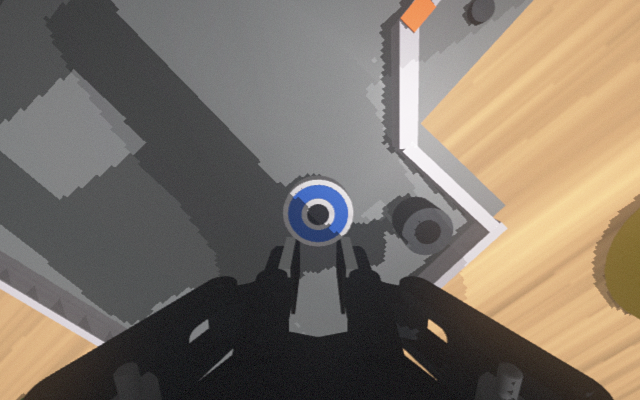

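```bash
python3 -m creep '{"claw":[2,2,2,2,2,2,2,2],"dp":[[0.5,0,0],[1,0,0],[1.5,0,0],[2,0,0],[2.5,0,0],[3,0,0],[3.5,0,0],[4,0,0]],"roll":[0,0,0,0,0,0,0,0]}' && python3 -m creep '{"claw":[2,2,2,2,2,2,2,2,2,2],"dp":[[0.5,0,0],[1,0,0],[1.5,0,0],[2,0,0],[2.5,0,0],[3,0,0],[3.3,0,0],[2.8,0,0],[1.6,0,0],[1.6,0,0]],"roll":[0,0,0,0,0,0,0,0,0,0]}' && python3 - <<'E'
from h import *
s=wmeas(save="pics/p_wrist.png")
E
```

```text
t: 17.65
tcp_pos: [0.6175, -0.0056, 0.0273]
tool_rot: [0.362, 0.932, 0.0, -0.0]
force: [-0.2, -0.8, 0.6]
finger_gap: 0.233
t: 18.65
tcp_pos: [0.6088, 0.0031, 0.0277]
tool_rot: [0.362, 0.932, 0.0, 0.002]
force: [0.2, -0.4, -0.1]
finger_gap: 0.235
t 18.7 tcp tray [ 30.8 -68.6] z 0.0275 ang tray -0.699
red [461.2  14.5] 1289 tray [ 6.5 54.1] tool dx,dy mm 109.6 60.4
yellow [404.5  61.4] 2713 tray [ 0.5 26.1] tool dx,dy mm 91.9 37.7
blue [315.9 169.7] 2008 tray [  1.4 -34.1] tool dx,dy mm 45.2 -0.3
cap? [323.6  69.1] 600 tray [-24.    1.3]
cap? [396.8 144.2] 58 tray [21.6 -1.2]
```

View pics/p_wrist.png

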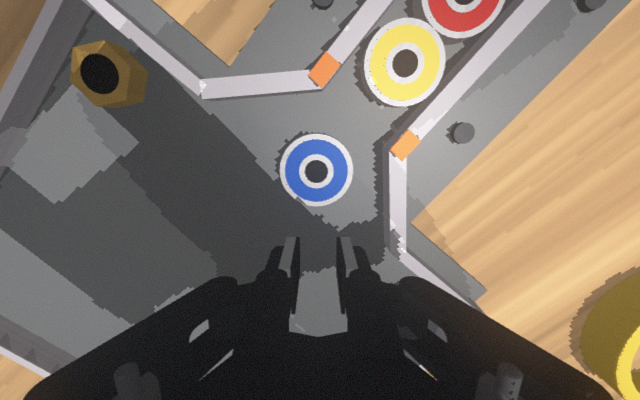

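```bash
python3 -m creep '{"claw":[1,1,1,1,1,1,1],"dp":[[0,-0.6,0],[0,-1.2,0],[0.2,-1.8,0],[0.5,-2.4,0],[0.8,-3,0],[1,-3,0],[1,-3,0]],"roll":[0.14,0.28,0.42,0.56,0.7,0.7,0.7]}' && python3 - <<'E'
from h import *
s=wmeas()
E
```

```text
t: 19.4
tcp_pos: [0.5783, -0.0105, 0.0273]
tool_rot: [0.658, 0.753, -0.0, -0.0]
force: [-0.6, -0.3, -0.5]
finger_gap: 0.114
t 19.45 tcp tray [  0.2 -78.9] z 0.0273 ang tray -0.002
yellow [319.5  33.8] 2761 tray [ 0.8 24.7] tool dx,dy mm 103.6 0.9
blue [320.9 173.8] 2011 tray [  1.7 -34. ] tool dx,dy mm 44.9 1.6
cap? [262.   94.3] 569 tray [-23.9   1.3]
cap? [373.3  97.5] 340 tray [24.2  0.1]
```

```bash
python3 -m creep '{"claw":[1,1,1,1,1,1,1,1,1,1],"dp":[[0.5,0.13,0],[1,0.13,0],[1.4,0.13,0],[1.8,0.12,0],[2.3,0.1,0],[2.8,0.08,0],[3.3,0.06,0],[3.8,0.04,0],[4.3,0.03,0],[4.8,0.03,0]],"roll":[0,0,0,0,0,0,0,0,0,0]}' && python3 - <<'E'
from h import *
s=wmeas(save="pics/q_wrist.png")
E
```

```text
t: 20.45
tcp_pos: [0.5724, 0.0374, 0.0273]
tool_rot: [0.659, 0.752, -0.0, 0.0]
force: [-0.2, -0.2, 0.8]
finger_gap: 0.115
t 20.5 tcp tray [  0.  -29.8] z 0.0273 ang tray -0.0
red [316.   50.8] 2868 tray [ 0.2 67.1] tool dx,dy mm 96.9 0.3
yellow [323.4 128.8] 1572 tray [ 1.1 32.4] tool dx,dy mm 62.1 1.1
blue [317.7 208.1] 1812 tray [ 0.6 -2.9] tool dx,dy mm 26.8 0.6
cap? [266.1 202.2] 417 tray [-24.    1.2]
cap? [367.4 202.6] 411 tray [24.5  1. ]
```

View pics/q_wrist.png

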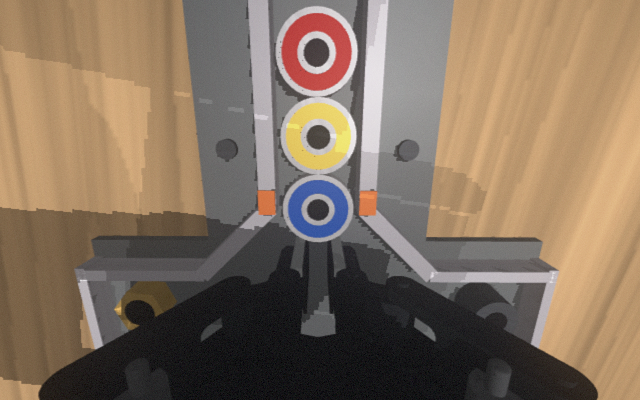

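```bash
python3 -m creep '{"claw":[1,1,1,1,1,1,1,1,1,1,1,1],"dp":[[0.5,0,0],[1,0,0],[1.5,0,0],[2,0,0],[2.5,0,0],[2.7,0,0],[2.9,0,0],[2.3,0,0],[1,0,0],[-1,0,-1],[-2,0,-4],[-3,0,-8]],"roll":[0,0,0,0,0,0,0,0,0,0,0,0]}' && python3 -m creep '{"claw":[1,1,1,1,1],"dp":[[-3,0,-3],[-6,0,-5],[-6,0,-5],[-6,0,-5],[-6,0,-5]],"roll":[0,0,0,0,0]}' && python3 - <<'E'
from h import *
s=wmeas(save="pics/r_wrist.png")
s=imaging.snapshot("side"); cv2.imwrite("pics/r_side.png",cv2.resize(s["image"][155:260,275:370,::-1],None,fx=5,fy=5,interpolation=cv2.INTER_CUBIC))
s=imaging.snapshot("scene"); print("nut/collar start", tr(ray(s,291,195,.015)));cv2.imwrite("pics/r_scene.png",cv2.resize(s["image"][150:290,235:385,::-1],None,fx=4,fy=4,interpolation=cv2.INTER_CUBIC))
E
```

```text
t: 21.7
tcp_pos: [0.5751, 0.0055, 0.1064]
tool_rot: [0.66, 0.751, -0.001, -0.002]
force: [1.2, 0.6, 0.4]
finger_gap: 0.117
t: 22.2
tcp_pos: [0.5828, -0.0518, 0.1562]
tool_rot: [0.659, 0.752, -0.001, -0.001]
force: [-0.1, -0.2, -0.3]
finger_gap: 0.116
t 22.25 tcp tray [  -1.  -119.9] z 0.156 ang tray -0.0
yellow [561.9  39.7] 606 tray [204.2  14. ] tool dx,dy mm 133.8 205.3
blue [319.5  22.1] 744 tray [ 0.7 26.1] tool dx,dy mm 145.9 1.7
cap? [289.6  55.2] 154 tray [-24.1   1. ]
cap? [348.4  55.3] 155 tray [24.6  0.8]
nut/collar start [-97.9 -62.4]
```

View pics/r_wrist.png

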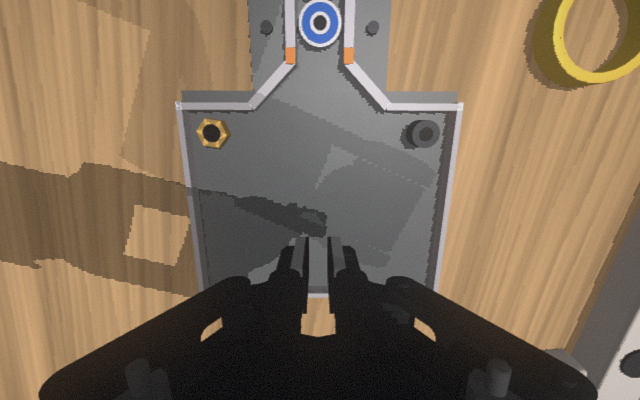

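View pics/r_side.png

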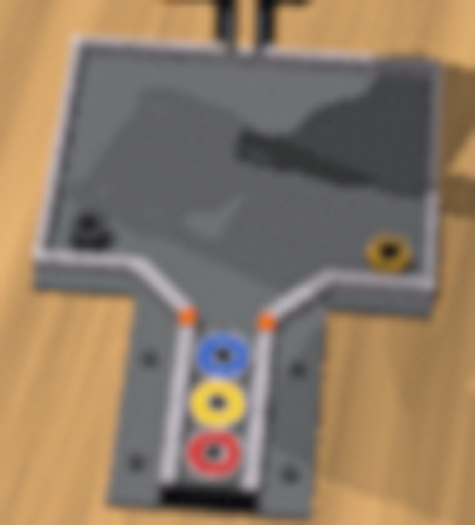

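View pics/r_scene.png

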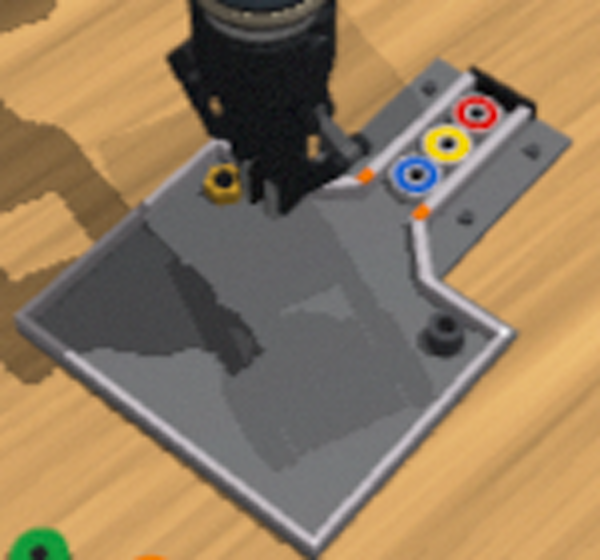

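All three bearings sit in the lane in order: red, yellow, then blue at +26 mm. The side crop shows the nut (390,252) and collar (90,232) at the same pixels as in the first picture. The robot is clear, so I'm handing in.

```bash
python3 -c "
from station import workorder; print(workorder.sign_off())"
```

```text
the job is handed in; nothing more can be done
None
```

The three bearings are in the feed lane in the order asked: red first, then yellow, then blue. I pushed them one at a time with the fingertips, flat on the tray floor, and handed the job in at about 22 s of the 72 s allowed.

- **Bearings:** The last pictures show blue 26 mm past the gate (17.5 mm needed), with yellow and then red ahead of it in the lane. I measured yellow at +26 mm before bringing blue into the gate, and red at +27 mm before bringing yellow in.
- **Other things:** The nut and collar are at the same pixels in the side view as at the start. I steered clear of everything else on the bench, but did not compare it all picture against picture.
- **Forces:** The readings I took, at the end of each move, stayed around 2 N or less.
- **Robot:** It ended clear of everything, with the fingertips about 13 cm above the tray floor.
- **Disagreements:** The cameras differed by about 2–3 mm, within their stated calibration. A few bearing readings at the edge of the wrist picture were cut off, so I ignored them.

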